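# Lock a heatsink in the vise with its lever bolt

## Task

The heatsink lies loose between the jaws of the small steel vise. Push the sliding jaw home so that it presses the heatsink squarely against the fixed jaw, then screw the jaw's slanted lever bolt in (clockwise) until it is snug, and only then fold the bolt's lever fully down onto its rest. Leave the heatsink clamped and seated, and do not disturb the tape roll, the pliers or the jar.

Things in the scene. Friction and masses are not known exactly. Their poses are not given: they have to be found in the camera images.
- vise: Low bench vise of bare steel, fixed to the desk: base 140 x 56 x 28 mm. Origin: centre of its underside, on the desk. x runs along the vise from sliding jaw to fixed jaw, y to its left, z up. Fixed jaw: clamping face at x = +46 mm, top at z = 62 mm. Between the jaws two thin parallels lie across the base, tops at z = 40 mm.
- jaw (a joint): Sliding jaw (50 mm long, 56 wide, flat top at z = 62 mm): how far (m) it has slid from fully open towards the fixed jaw, along the vise's x. Gap between jaw faces = 0.056 - value; pressed on the 32 mm heatsink at 0.024. Takes about 4 N to push (e.g. by its bolt), stays where left. Its back is a slope, 28 degrees from level, falling away from the fixed jaw; the lever bolt stands square to it.
- bolt_head (a point): Centre of the lever's cross pin, on the bolt's axis, 20 mm above the slope when the bolt is snug. Rides with jaw and bolt lift but does not turn with the bolt: z points out along the bolt's axis (leaning 28 degrees from vertical, away from the fixed jaw), y is the vise's left, x points up the slope. Two small cheeks hold the pin, tops 6 mm above it; they stand on a dark drum 30 mm across.
- bolt (a joint): Angle (rad) the bolt is still unscrewed: 0 = snug, at its stop. Grows counter-clockwise seen from outside (about +z of bolt_head), so screwing in is clockwise. Lead 8 mm a turn: the head sinks 1.27 mm/rad as it goes in. About 0.05 N m turns it; stays where left. On the drum a small dark rest juts 25 mm from the axis on the side to which the lever folds.
- lever (a joint): Fold angle (rad): 0 = standing out along the bolt's axis (as at the start), 1.5 = fully folded on its rest. About 0.1 N m, stays where left. Light-metal bar, 49 mm long from the pin, 16 mm wide along the pin, 12 mm thick. At bolt 0 the pin lies along bolt_head x and it folds to +y; at bolt angle t both are turned by t about z. Pinched across the 16 mm it serves as the key to turn the bolt.
- lever_tip (a point): Middle of the lever's free end, 49 mm from the cross pin.
- heatsink: Finned bare aluminium heatsink, 32 x 40 x 24 mm (x, y, z), fins up, lying loose on the parallels. Origin: centre of its underside. Clamped: its x along the vise's x, origin 30 mm from the vise's origin along x and 40 mm above the desk.
- tape_roll: Roll of black tape, 63 mm across, 18 mm high, lying on the robot's side of the vise; a bystander. Origin: centre of its underside.
- side_cutter: Side-cutting pliers, 107 mm long, 16 mm high, lying flat nearer the robot; a bystander. Origin: centre of its underside.
- flux_jar: Round jar, 70 mm across, 67 mm high, standing on the other side of the keyboard; a bystander. Origin: centre of its underside.
Mind the look-alikes: they are no part of the job. Of the things shaped like the heatsink, the aluminium one is meant.

How it is judged:
By the outcome, as a careful person would: the job done as asked, in the order asked, and still so for the second after the job is handed in, with the robot touching nothing.
It also fails if it takes over 51 s, if anything falls off the work surface, if the arm or the gripper's body presses on something with over 40 N, if the wrist force passes 120 N, or if a joint passes its speed limit or range.

## Robot

A 7-joint arm with a two-finger parallel gripper is mounted at the origin on a cart in front of the work surface, level with it; the furniture and walls round the work are solid. World frame = base frame: x ahead of the robot, y to its left, z up, the work surface at z = 0. Lengths are in m, angles in rad, forces in N, time in s.
With the tool pointing down it reaches from about 0.4 to 0.85 m from the base axis. Payload 10.4 kg.
Tool frame: the origin (TCP) lies on the centre line of the jaws, within the pads' length; the fingertips stand r.finger_overhang ahead of it and the grasp point (between the pads) lies 5 mm behind it (r.finger_overhang is the distance from the TCP to the fingertips, in m); z points along the fingers, y is the line along which they close (so a half turn about z gives the same grasp; the last joint's range is limited). The gripper opens to 87 mm and grips with 3 to 60 N. Pads are 19 mm wide; open, the fingers measure 117 mm over their backs; the gripper's body (75 mm by 190 mm) begins 51 mm behind the grasp point.
Start: joints at [1.236, 0.332, -0.065, 1.46, 0.022, 1.35, -0.088], TCP at [0.192, -0.595, 0.237] pointing down, gripper open.
Joint ranges: [-2.6, 2.6], [-0.5, 2.12], [-1.47, 1.34], [0.16, 2.42], [-1.27, 4.41], [0.06, 2.06], [-2.6, 2.6]. Speed limits (rad/s): [2.22, 2.22, 2.79, 2.79, 3.14, 3.14, 3.14].

## Interface

Orientations are given as a unit quaternion [x, y, z, w].
In Python, from bench import read_state, viewer, r gives the robot as it stands.
- The arm moves only by the tool carry_out, never from a script. Its argument "moves" is a list of rows, each a list of 6 numbers: the shift along the tool's x, y, z in units of 40 mm (1.0 is 40 mm), then the turn, a rotation vector about the tool's x, y, z in units of 8 degrees (1.0 is 8 degrees). A call has 1 to 20 rows; each row shifts and turns the commanded pose from where the row before left it, along the tool's axes as they then stand; what a row does not reach is not made up. A row lasts 1/8 s, in which the tool goes at most 62.5 mm and 10.7 degrees, less where a joint would pass 70% of its speed; a pose out of reach is approached as far as the arm can. A call is refused whole if a number of a shift passes 1 or a number of a turn 1, either way. A call with a gripper value outside its range is refused whole. "fingers" is the finger opening in mm, from 0 to 87, set as the call begins (left out, the last holds). The fingers move at their own pace and stop on an object; "force" is the grip in N (left out, the last holds). Time passes only in rows, so rows that do not move let the fingers close. It gives the time, the measured TCP pose, the force, the opening and the grip force at its end, in the units of the state.
- read_state(): the state, without advancing time (a new reading comes with each control period).
- viewer.camera(name): name is "side" or "top" or "wrist"; returns a dict with "pixels" (420x560x3 uint8, red, green, blue), "range_z" (420x560 float32, m along the optical axis (not along the pixel's ray), 0 where there is no reading), "fx", "fy", "cx", "cy" (pixels), "xyz" and "orientation" of the camera in the world. Camera axes: x right, y down, z forward; pixel columns grow to the right and rows downward; lengths in m; the calibration is good to about 2 mm. A picture is of the moment at which its call begins.
- r.close_job(): hands the job in; it is judged then, once.
The state is a dict: "time": time; "joint_positions": joint angles; "joint_vel": joint speeds; "joint_torque": joint torques, N m; "ee_pos": TCP position; "eef_rot": TCP orientation; "ft_force": force on the tool from outside, world axes, zero at the start; "torque": the same for the moment, N m; "width": finger opening in m; "grip_force": force on a finger pad.
Only numpy, scipy, OpenCV 4.12 (cv2) and the standard library are available. Lean on these libraries where they do the work, as an engineer would, in place of code of your own. Each camera call takes 0.05 s, during which the arm holds its last target. There are 200 camera calls.

## Working session

There is one attempt and no reset: what is moved stays moved. The work goes in short steps, Python scripts to look and compute and a tool call to move; the robot and the scene stay as the last step left them, time stands still between calls to the robot, and variables do not carry over. Pictures are saved under pics/ and viewed, at most 10 in all, crops included, and the job is handed in when it is done.

Besides the shell and the picture viewer there is one more tool, called after "Emit:" by a JSON object that holds its "method" and its "body", one argument or row to a line. carry_out: Moves the arm, as the interface text tells. Its arguments: {"type":"object","properties":{"moves":{"type":"array","items":{"type":"array","items":{"type":"number"}}},"fingers":{"type":"number"},"force":{"type":"number"}},"required":["moves"]}

```bash
ls; mkdir -p pics; cat > h.py <<'E'
import numpy as np, cv2
from scipy.spatial.transform import Rotation as R
from bench import read_state, viewer, r
def shot(n,f=None):
    c=viewer.camera(n)
    if f: cv2.imwrite('pics/'+f,c['pixels'][:,:,::-1])
    return c
def cloud(c):
    z=c['range_z'];v,u=np.mgrid[:z.shape[0],:z.shape[1]]
    p=np.stack([(u-c['cx'])/c['fx']*z,(v-c['cy'])/c['fy']*z,z],-1)
    q=np.asarray(c['orientation']); M=R.from_quat(q).as_matrix() if q.size==4 else q.reshape(3,3)
    return p@M.T+np.asarray(c['xyz'])
E
python3 - <<'E'
from h import *
for n in('side','top','wrist'):
    c=shot(n,n+'0.png');print(n,c['fx'],c['xyz'],c['orientation']);np.savez('/tmp/'+n+'0.npz',**c)
print(read_state(),r.finger_overhang)
E
```

```text
pics
side 439.5055313776511 [ 1.15780324 -0.36740769  0.87338356] [ 0.77023752  0.54560578 -0.18476125 -0.27370014]
top 437.0272049645819 [ 0.48604242 -0.17094327  1.0064788 ] [ 0.71603569 -0.69659689  0.01546403 -0.04250335]
wrist 321.6377534209229 [ 0.25849782 -0.57306124  0.38340774] [ 0.80116667 -0.58394945 -0.07724407  0.10568049]
{'time': 0.15, 'joint_positions': array([ 1.23641954,  0.33272649, -0.06468385,  1.46074566,  0.02160039,
        1.34988752, -0.08853125]), 'joint_vel': array([ 8.83772475e-04, -3.90308918e-03, -4.49305768e-04, -3.08633450e-03,
       -8.42145186e-05,  2.37444914e-04,  3.00069242e-04]), 'joint_torque': array([ 7.79783404e-04, -6.23637557e+01,  2.48916383e-02, -3.90140712e+01,
       -6.14191289e-02,  3.73357034e-02,  7.31577870e-05]), 'ee_pos': array([ 0.19162626, -0.59461112,  0.23593809]), 'eef_rot': array([ 9.87876145e-01,  1.55243149e-01, -1.08399982e-04, -5.24847186e-04]), 'ft_force': array([-0.21022045, -0.10132041,  0.19589563]), 'torque': array([ 0.04938483,  0.03110188, -0.00182211]), 'grip_force': 0.0, 'width': 0.08694155005462426} 0.014
```

View pics/top0.png

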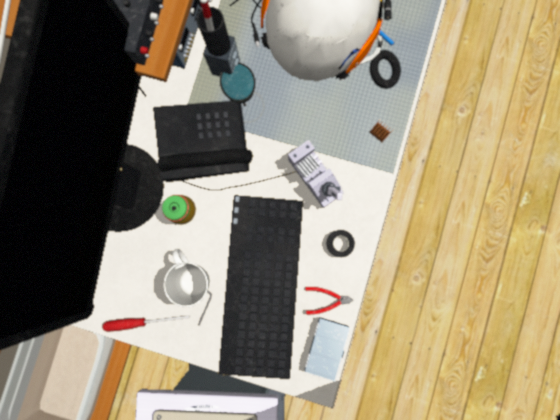

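View pics/side0.png

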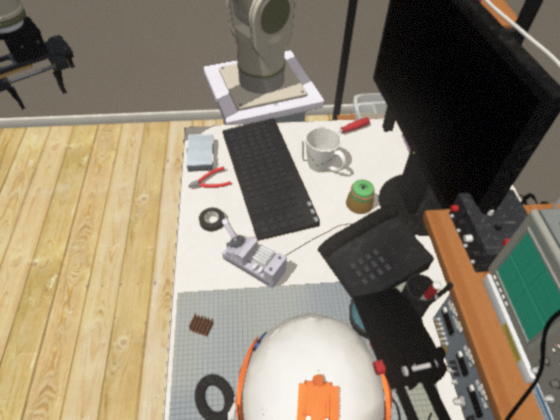

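The top view shows the vise at about (315,175): the fixed jaw is at its upper left (300,150) and the lever bolt at (330,188). The tape roll is at (340,243) and the pliers at (325,300). In the side view the lever stands up at (230,230) and the vise is at (255,258).

```bash
cat > a.py <<'E'
from h import *
for n,(u0,u1,v0,v1) in (('top',(270,365,130,225)),('side',(205,305,205,300))):
    c=np.load(f'/tmp/{n}0.npz');P=cloud(c)
    sub=P[v0:v1,u0:u1].reshape(-1,3)
    m=(sub[:,2]>.05)&(sub[:,2]<.067)
    top=sub[m]
    rect=cv2.minAreaRect((top[:,:2]*1000).astype(np.float32))
    print(n,'top plane',m.sum(),rect,np.median(top[:,2]))
    b=sub[(sub[:,2]>.018)&(sub[:,2]<.035)];print(' base',len(b),cv2.minAreaRect((b[:,:2]*1000).astype(np.float32)))
    hi=sub[sub[:,2]>.075];print(' hi',len(hi),hi[hi[:,2].argsort()[::-1][:6]] if len(hi) else '')
    im=cv2.resize(c['pixels'][v0:v1,u0:u1,::-1],None,fx=4,fy=4,interpolation=2)
    cv2.imwrite(f'pics/{n}crop.png',im)
    print(' desk z',np.median(P[v0:v1,u0:u1,2][P[v0:v1,u0:u1,2]<.012]))
a=cv2.imread('pics/topcrop.png');b=cv2.imread('pics/sidecrop.png');h=380
cv2.imwrite('pics/both.png',np.hstack([a[:h,:380],b[:h,:400]]))
c=np.load('/tmp/top0.npz');P=cloud(c)
for u,v in((340,243),(345,299),(178,208),(268,240)):print(P[v,u])
E
python3 a.py
```

```text
top top plane 857 ((653.2573852539062, -232.783203125), (131.73516845703125, 56.48291778564453), 37.07210159301758) 0.0609657678166865
 base 811 ((620.77490234375, -190.1220245361328), (137.1023712158203, 179.25950622558594), 28.697866439819336)
 hi 175 [[ 0.48604242 -0.17094327  1.0064788 ]
 [ 0.48604242 -0.17094327  1.0064788 ]
 [ 0.48604242 -0.17094327  1.0064788 ]
 [ 0.48604242 -0.17094327  1.0064788 ]
 [ 0.48604242 -0.17094327  1.0064788 ]
 [ 0.48604242 -0.17094327  1.0064788 ]]
 desk z 0.0003485836263266151
side top plane 996 ((654.702392578125, -229.58267211914062), (130.9297332763672, 58.11808395385742), 37.1426887512207) 0.06073739476919049
 base 1639 ((603.3358764648438, -216.3973388671875), (244.56700134277344, 221.80276489257812), 70.80711364746094)
 hi 189 [[ 1.15780324 -0.36740769  0.87338356]
 [ 1.15780324 -0.36740769  0.87338356]
 [ 1.15780324 -0.36740769  0.87338356]
 [ 1.15780324 -0.36740769  0.87338356]
 [ 1.15780324 -0.36740769  0.87338356]
 [ 1.15780324 -0.36740769  0.87338356]]
 desk z 0.0008476240105078081
[ 0.49687186 -0.29558938 -0.00137129]
[ 0.37238741 -0.30697327  0.0121912 ]
[0.56271691 0.06684444 0.05807349]
[ 0.49865119 -0.13175341  0.02680152]
```

View pics/both.png

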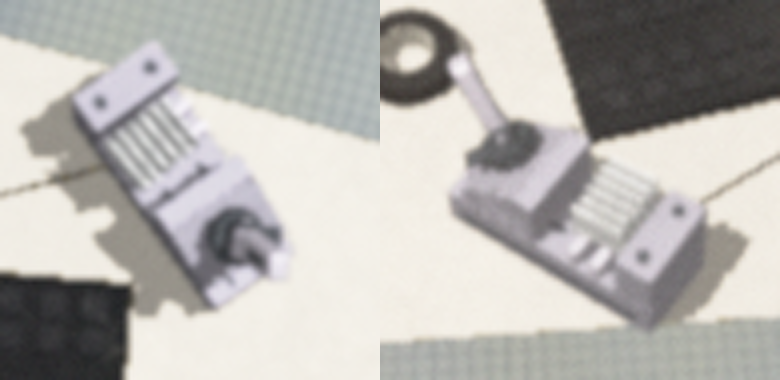

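```bash
cat >> h.py <<'E'
YAW=np.radians(37.1);O=np.array([.6505,-.234,0])
def V():return R.from_euler('z',YAW).as_matrix()
def tov(P):return (P-O)@V()
def crop(n,u0,u1,v0,v1):
    c=np.load(f'/tmp/{n}0.npz');return tov(cloud(c))[v0:v1,u0:u1].reshape(-1,3),c['pixels'][v0:v1,u0:u1].reshape(-1,3).astype(int),c['range_z'][v0:v1,u0:u1].ravel()
E
cat > b.py <<'E'
from h import *
np.set_printoptions(precision=1,suppress=True)
for n,b in (('top',(270,365,130,225)),('side',(205,305,205,300))):
    p,c,z=crop(n,*b);ok=z>0;p=p[ok]*1000;c=c[ok];L=c.mean(1)
    t=p[(abs(p[:,2]-61.5)<3)]
    f=t[(t[:,0]>47)&(t[:,0]<75)];s=t[(t[:,0]<-8)&(t[:,0]>-45)]
    print(n,'fixed',len(f),np.percentile(f[:,:2],[1,50,99],axis=0).ravel(),cv2.minAreaRect(f[:,:2].astype(np.float32)))
    print(' sliding top x,y',len(s),np.percentile(s[:,:2],[1,50,99],axis=0).ravel())
    hs=p[(p[:,0]>-5)&(p[:,0]<45)&(p[:,2]>60.)&(abs(p[:,1])<28)];print(' hs',len(hs),cv2.minAreaRect(hs[:,:2].astype(np.float32)),np.median(hs[:,2]))
    lv=p[(p[:,2]>78)&(p[:,2]<140)&(abs(p[:,1])<60)&(p[:,0]<0)];k=lv[:,2].argsort();print(' lever',len(lv),lv[k[::max(1,len(k)//8)]].tolist().__repr__()[:0]);print(lv[k[::max(1,len(k)//8)]])
    d=(L<90)&(p[:,2]>40)&(p[:,0]<0)&(abs(p[:,1])<45);print(' dark',d.sum(),p[d].mean(0),p[d].min(0),p[d].max(0))
E
python3 b.py
```

```text
top fixed 223 [ 47.2 -28.   57.8  -0.4  68.2  26.7] ((57.759666442871094, -0.4807605743408203), (55.53736114501953, 21.4267520904541), 89.93656158447266)
 sliding top x,y 235 [-37.8 -27.8 -20.2   0.   -9.4  26.6]
 hs 106 ((25.52168083190918, 2.986797332763672), (36.350765228271484, 45.079505920410156), 4.516968250274658) 63.59146607688376
 lever 130 
[[-44.6 -10.   78.7]
 [-49.5  -8.5  82.4]
 [-59.8   7.4  87. ]
 [-58.8  -7.8  94.5]
 [-62.3   3.8 104.1]
 [-66.6   2.8 110.9]
 [-76.   -2.5 114. ]
 [-78.6   4.8 116.4]
 [-67.6  -0.3 119.4]]
 dark 71 [-45.1   7.9  69.4] [-65.6  -3.6  44.9] [-33.   15.  105.8]
side fixed 244 [ 47.5 -26.6  60.    0.1  71.1  28.4] ((59.187705993652344, 1.1435184478759766), (23.997390747070312, 56.47101974487305), 0.7074406147003174)
 sliding top x,y 186 [-40.  -26.5 -18.1  -1.4  -8.2  28.8]
 hs 142 ((24.898151397705078, 7.473476409912109), (32.47480392456055, 40.883216857910156), 2.5189409255981445) 62.97707808902459
 lever 139 
[[-42.3  -3.   78. ]
 [-47.9  -2.5  80.6]
 [-52.   -3.7  86.3]
 [-58.7  -4.8  93.7]
 [-57.2  -2.5  99.6]
 [-56.6  -2.4 107.3]
 [-64.6   1.6 111.2]
 [-67.1   5.4 115.9]
 [-67.5   2.8 118.5]]
 dark 12 [-33.8   2.8  67.2] [-42.7 -11.3  60.9] [-28.9   9.7  70.7]
```

Emit:
{"method": "carry_out", "body": {
  "moves": [
    [1, -0.375, 0.07, 0, 0, 0],
    [1, -0.375, 0.07, 0, 0, 0],
    [1, -0.375, 0.07, 0, 0, 0],
    [1, -0.375, 0.07, 0, 0, 0],
    [1, -0.375, 0.07, 0, 0, 0],
    [1, -0.375, 0.07, 0, 0, 0],
    [1, -0.375, 0.07, 0, 0, 0],
    [1, -0.375, 0.07, 0, 0, 0],
    [1, -0.375, 0.07, 0, 0, 0],
    [1, -0.375, 0.07, 0, 0, 0],
    [1, -0.375, 0.07, 0, 0, 0],
    [0, 0, 0, 0, 0, -0.8],
    [0, 0, 0, 0, 0, -0.8],
    [0, 0, 0, 0, 0, -0.8],
    [0, 0, 0, 0, 0.875, 0],
    [0, 0, 0, 0, 0.875, 0],
    [0, 0, 0, 0, 0.875, 0],
    [0, 0, 0, 0, 0.875, 0],
    [0, 0, 0, 0, 0, 0]
  ],
  "fingers": 45
}}

```text
time: 2.52
ee_pos: [0.5576, -0.3052, 0.2043]
eef_rot: [0.921, 0.306, 0.228, -0.077]
ft_force: [0.4, 0.6, 0.2]
width: 0.0451
grip_force: 0.0
```

```bash
cat > s.py <<'E'
from h import *
import sys
np.set_printoptions(precision=4,suppress=True)
s=read_state();M=V().T@R.from_quat(s['eef_rot']).as_matrix()
print('t',s['time'],'tcp vise mm',tov(s['ee_pos'])*1000,'\ncols tool xyz in vise\n',M,'\nq',s['joint_positions'],'F',V().T@s['ft_force'],'T',V().T@s['torque'],'w',s['width'],s['grip_force'])
if len(sys.argv)>1:
    c=shot('wrist',sys.argv[1]+'.png');np.savez('/tmp/%s0.npz'%sys.argv[1],**c)
    q=np.asarray(c['orientation']);print('cam in tool',R.from_quat(s['eef_rot']).inv().apply(np.asarray(c['xyz'])-s['ee_pos']))
E
python3 s.py w1
```

```text
t 2.525 tcp vise mm [-117.0149   -0.7552  204.3107] 
cols tool xyz in vise
 [[ 0.8838 -0.0055  0.4679]
 [-0.006  -1.     -0.0006]
 [ 0.4678 -0.0023 -0.8838]] 
q [ 1.0425  0.3382 -0.453   1.6335 -0.3621  1.0783 -0.1535] F [0.6888 0.2486 0.1889] T [-0.0421  0.5093 -0.0184] w 0.045096777412399286 0.0
cam in tool [ 0.07   -0.0002 -0.1477]
```

View pics/w1.png

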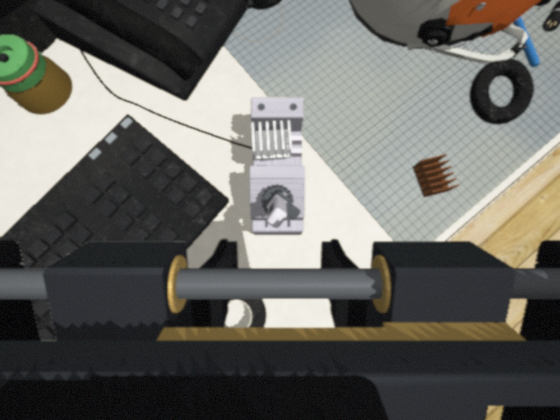

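The wrist view shows the vise at (277,165), with the drum and lever at about (278,208), square in the picture. The copper look-alike is off to the right at (435,172). Next I measure the lever and drum in bolt axes.

```bash
cat > b2.py <<'E'
from h import *
import sys
np.set_printoptions(precision=1,suppress=True)
n=sys.argv[1];b=[int(a) for a in sys.argv[2:6]]
p,c,z=crop(n,*b);p=p*1000
B=R.from_euler('y',-28,degrees=True).as_matrix() # cols: bolt x,y,z in vise
q=p@B; L=c.mean(1);W=b[1]-b[0]
ok=(z>0)
# lever: points well out along bolt z
print('zmax',np.sort(q[ok&(p[:,0]<0)&(abs(p[:,1])<60)][:,2])[-5:])
for lo in (95,105,115,125,135,145):
    m=ok&(q[:,2]>lo)&(q[:,2]<lo+10)&(abs(p[:,1])<60)&(p[:,0]<0)&(p[:,0]>-110)
    if m.sum()>3: print(lo,m.sum(),q[m].mean(0),q[m].min(0),q[m].max(0),cv2.minAreaRect(q[m][:,:2].astype(np.float32)))
sl=ok&(p[:,0]<-35)&(p[:,0]>-62)&(abs(p[:,1])<27)&(L>120);print('slope qz',np.percentile(q[sl][:,2],[10,25,50,75]))
im=viewer and np.load(f'/tmp/{n}0.npz')['pixels'][b[2]:b[3],b[0]:b[1],::-1]
k=int(min(780/W,580/(b[3]-b[2])));cv2.imwrite(f'pics/{n}c.png',cv2.resize(im,None,fx=k,fy=k,interpolation=2));print('k',k)
E
python3 b2.py w1 240 315 90 240; python3 b2.py top 270 365 130 225;  python3 b2.py side 205 305 205 300
```

```text
zmax [137.7 138.  138.1 138.1 138.3]
95 44 [-5.9  1.5 99.5] [-16.3  -6.5  95. ] [ -2.5  12.  104.8] ((-8.394314765930176, 4.431067943572998), (8.05193042755127, 20.424823760986328), 24.743906021118164)
105 47 [ -5.3   0.8 110.3] [-12.8  -6.3 105.2] [ -2.4   9.5 115. ] ((-6.66041374206543, 2.780442237854004), (7.28223991394043, 16.64796257019043), 19.114587783813477)
115 54 [ -5.4   1.1 120.2] [-11.7  -6.9 115. ] [ -2.5   9.2 125. ] ((-6.439879417419434, 1.8907146453857422), (7.581457614898682, 16.378406524658203), 11.09081745147705)
125 91 [ -7.    1.2 131.4] [-18.4  -6.8 125. ] [ -2.3   9.7 134.9] ((-10.811185836791992, 1.4887714385986328), (12.154691696166992, 16.01789093017578), 51.69565963745117)
135 227 [-10.7   1.5 136.4] [-18.7  -6.5 135. ] [ -2.8   8.8 138.3] ((-10.808259010314941, 1.4556884765625), (10.881376266479492, 15.061562538146973), 55.81443405151367)
slope qz [52.4 62.5 64.6 78.8]
k 3
zmax [138.4 138.7 139.1 139.2 139.7]
95 28 [-6.3 -0.5 98.8] [-16.8 -10.5  95. ] [  1.1   8.8 104.9] ((-7.1789398193359375, 1.0573463439941406), (9.744629859924316, 22.667490005493164), 
[... 967 characters left out ...]
5 110. ] [ -7.8  -7.  105.4] [  0.8   8.  114.8] ((-3.512739419937134, 0.4858975410461426), (15.07126235961914, 8.52739143371582), 89.73772430419922)
115 21 [ -2.9  -2.  119.8] [ -9.2  -6.7 115.2] [  0.5   4.7 124.8] ((-3.3442203998565674, -2.1532750129699707), (11.774738311767578, 6.877724647521973), 61.250125885009766)
125 29 [ -4.2  -1.3 129.6] [ -9.4  -7.5 125.1] [ -0.3   6.9 135. ] ((-4.5228705406188965, -0.5918393135070801), (13.640355110168457, 6.728903293609619), 73.83963775634766)
135 20 [ -8.8   1.6 136.5] [-15.6  -4.  135. ] [ -3.3   9.1 138.9] ((-9.259310722351074, 1.4102778434753418), (10.02912712097168, 15.304169654846191), 40.166866302490234)
slope qz [37.9 53.8 65.9 96.2]
k 6
```

```bash
python3 b2.py w1 240 320 185 240 | tail -1
```

```text
k 9
```

View pics/w1c.png

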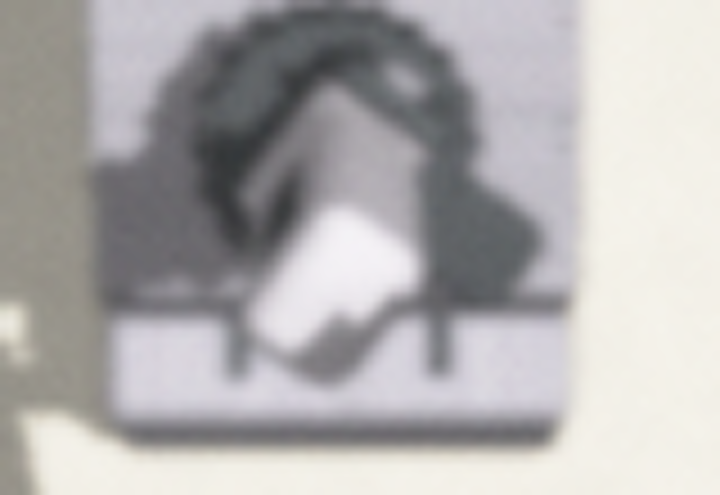

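The wrist crop shows the lever's end face at about (340,290), with its long side running from (345,205) to (250,320), and the rest jutting out lower right at (490,240). That gives a bolt angle of about 145°. The head height agrees: the tip is 72 mm above the slope, where 49 + 20 + 3.2 mm is expected. I now line up above the lever.

Emit:
{"method": "carry_out", "body": {
  "moves": [
    [-0.085, -0.0325, 0.5, 0, 0, 0],
    [0, 0, 0.15, 0, 0, -0.991],
    [0, 0, 0.15, 0, 0, -0.991],
    [0, 0, 0.15, 0, 0, -0.991],
    [0, 0, 0.15, 0, 0, -0.991],
    [0, 0, 0.15, 0, 0, -0.991],
    [0, 0, 0.15, 0, 0, -0.991],
    [0, 0, 0.15, 0, 0, -0.991],
    [0, 0, 0, 0, 0, 0],
    [0, 0, 0, 0, 0, 0]
  ]
}}

```text
time: 3.82
ee_pos: [0.5806, -0.2855, 0.1499]
eef_rot: [0.671, 0.701, 0.239, 0.038]
ft_force: [-0.1, -0.9, -0.0]
width: 0.0449
grip_force: 0.0
```

```bash
cat >> s.py <<'E'
B=R.from_euler('y',-28,degrees=True).as_matrix()
print('tcp bolt',tov(s['ee_pos'])*1000@B,'\ntool in bolt\n',B.T@M,'F bolt',B.T@V().T@s['ft_force'],'T',B.T@V().T@s['torque'])
E
python3 s.py w2; python3 b2.py w2 180 420 60 300
```

```text
t 3.825 tcp vise mm [-86.7656   1.1036 149.9367] 
cols tool xyz in vise
 [[ 0.5019  0.7268  0.469 ]
 [ 0.8229 -0.5681 -0.0002]
 [ 0.2663  0.386  -0.8832]] 
q [ 1.1224  0.4359 -0.625   1.669  -0.2535  0.9481  0.7406] F [-0.6199 -0.6218 -0.0084] T [-0.1031  0.4797  0.0208] w 0.04486197740875473 0.0
cam in tool [ 0.0704 -0.0005 -0.1477]
tcp bolt [ -6.2184   1.1036 173.1202] 
tool in bolt
 [[ 0.5681  0.8229 -0.0006]
 [ 0.8229 -0.5681 -0.0002]
 [-0.0005 -0.0004 -1.    ]] F bolt [-0.5513 -0.6218  0.2836] T [-0.0812  0.4797  0.0668]
zmax [253.9 254.  254.  254.1 254.2]
95 85 [ -8.    5.9 100. ] [-15.6  -1.2  95. ] [ -2.7   9.7 104.8] ((-8.354089736938477, 5.105435848236084), (3.4028236865997314, 15.83523178100586), 50.85202407836914)
105 97 [ -7.8   5.8 110. ] [-16.   -0.6 105. ] [ -2.4   9.6 114.9] ((-8.48548698425293, 5.3140788078308105), (3.4466915130615234, 15.817239761352539), 55.27238082885742)
115 111 [ -7.8   5.9 120. ] [-16.   -0.3 115.1] [ -2.6   9.9 125. ] ((-8.5399751663208, 5.477109909057617), (3.4973301887512207, 15.631967544555664), 56.00185775756836)
125 171 [ -8.2   5.4 130.9] [-18.5  -6.  125. ] [ -2.6   9.7 135. ] ((-10.533393859863281, 2.577956199645996), (10.158713340759277, 15.299277305603027), 54.40242004394531)
135 374 [-11.    1.9 136.4] [-19.2  -5.7 135. ] [ -3.3   9.3 138.2] ((-10.999269485473633, 1.6031489372253418), (11.113204956054688, 14.835224151611328), 54.30142593383789)
slope qz [52.  53.4 64.6 90.6]
k 2
```

View pics/w2.png

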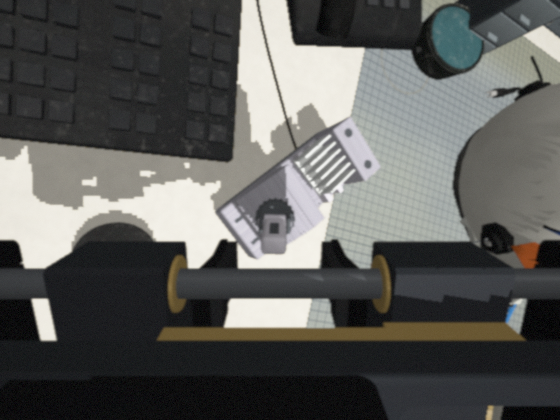

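The wrist view confirms the lever at (274,232) is lined up with the jaws. I correct the offset, descend and grip.

Emit:
{"method": "carry_out", "body": {
  "moves": [
    [-0.06, -0.1, 0.2, 0, 0, 0],
    [0, 0, 0.43, 0, 0, 0],
    [0, 0, 0.43, 0, 0, 0],
    [0, 0, 0.42, 0, 0, 0],
    [0, 0, 0, 0, 0, 0],
    [0, 0, 0, 0, 0, 0]
  ]
}}

```text
time: 4.62
ee_pos: [0.5989, -0.2717, 0.0952]
eef_rot: [0.671, 0.701, 0.239, 0.039]
ft_force: [-0.3, -0.2, 0.3]
width: 0.0452
grip_force: 0.0
```

```bash
python3 s.py
```

```text
t 4.625 tcp vise mm [-63.8943   1.0834  95.1589] 
cols tool xyz in vise
 [[ 0.5006  0.7272  0.4696]
 [ 0.8239 -0.5668 -0.0005]
 [ 0.2658  0.3871 -0.8829]] 
q [ 1.0708  0.5137 -0.6129  1.6958 -0.2235  0.8381  0.7287] F [-0.391   0.0632  0.3304] T [-0.0657  0.4984  0.0315] w 0.04521201798776421 0.0
tcp bolt [-11.741    1.0834 114.0169] 
tool in bolt
 [[ 0.5668  0.8239  0.0001]
 [ 0.8239 -0.5668 -0.0005]
 [-0.0003  0.0004 -1.    ]] F bolt [-0.1901  0.0632  0.4753] T [-0.0432  0.4984  0.0586]
```

Emit:
{"method": "carry_out", "body": {
  "moves": [
    [0, 0, 0, 0, 0, 0],
    [0, 0, 0, 0, 0, 0],
    [0, 0, 0, 0, 0, 0],
    [0, 0, 0, 0, 0, 0],
    [0, 0, 0, 0, 0, 0],
    [0, 0, 0, 0, 0, 0]
  ],
  "fingers": 5,
  "force": 35
}}

```text
time: 5.38
ee_pos: [0.5993, -0.272, 0.0956]
eef_rot: [0.671, 0.701, 0.239, 0.04]
ft_force: [2.8, -0.6, 3.6]
width: 0.0154
grip_force: 35.0
```

```bash
python3 s.py
```

```text
t 5.375 tcp vise mm [-63.7428   0.6081  95.5925] 
cols tool xyz in vise
 [[ 0.5009  0.7267  0.47  ]
 [ 0.8239 -0.5667 -0.0018]
 [ 0.2651  0.3882 -0.8826]] 
q [ 1.071   0.5134 -0.6131  1.6954 -0.2237  0.8374  0.7286] F [ 1.8792 -2.2034  3.5841] T [-0.621  -0.2233 -0.3225] w 0.015441409826250273 35.023240384433905
tcp bolt [-11.4036   0.6081 114.3286] 
tool in bolt
 [[ 0.5667  0.8239  0.0007]
 [ 0.8239 -0.5667 -0.0018]
 [-0.0011  0.0015 -1.    ]] F bolt [ 3.3418 -2.2034  2.2824] T [-0.6998 -0.2233  0.0068]
```

Emit:
{"method": "carry_out", "body": {
  "moves": [
    [0.05, 0.073, 0.047, 0, 0, 0],
    [0.05, 0.073, 0.047, 0, 0, 0],
    [0.05, 0.073, 0.047, 0, 0, 0],
    [0.05, 0.073, 0.047, 0, 0, 0],
    [0.05, 0.073, 0.047, 0, 0, 0],
    [0, 0, 0, 0, 0, 0]
  ]
}}

```text
time: 6.12
ee_pos: [0.615, -0.2603, 0.0955]
eef_rot: [0.671, 0.701, 0.239, 0.039]
ft_force: [-1.1, -2.5, 5.2]
width: 0.0155
grip_force: 35.0
```

```bash
python3 s.py
```

```text
t 6.125 tcp vise mm [-44.208    0.4753  95.5287] 
cols tool xyz in vise
 [[ 0.5013  0.7269  0.4693]
 [ 0.8238 -0.5669 -0.0018]
 [ 0.2648  0.3875 -0.883 ]] 
q [ 1.0333  0.5233 -0.6091  1.6802 -0.2119  0.8281  0.6926] F [-2.3571 -1.354   5.2379] T [-0.3578  0.1046 -0.1823] w 0.015517639080263853 35.034394114539396
tcp bolt [  5.8147   0.4753 105.1012] 
tool in bolt
 [[ 0.5669  0.8238 -0.0002]
 [ 0.8238 -0.5669 -0.0018]
 [-0.0015  0.0009 -1.    ]] F bolt [ 0.3779 -1.354   5.7314] T [-0.4015  0.1046  0.007 ]
```

Emit:
{"method": "carry_out", "body": {
  "moves": [
    [0.02, 0.029, 0.019, 0, 0, 0],
    [0.02, 0.029, 0.019, 0, 0, 0],
    [0.02, 0.029, 0.019, 0, 0, 0],
    [0, 0, 0, 0, 0, 0]
  ]
}}

```text
time: 6.62
ee_pos: [0.6177, -0.2585, 0.0954]
eef_rot: [0.671, 0.701, 0.238, 0.039]
ft_force: [-7.6, -4.7, 12.7]
width: 0.0157
grip_force: 35.0
```

```bash
python3 s.py|egrep 'vise mm|^q|tcp bolt'
```

```text
t 6.625 tcp vise mm [-40.9434   0.2744  95.438 ] 
q [ 1.0252  0.5252 -0.607   1.6765 -0.2084  0.8276  0.6841] F [-8.91    0.8035 12.7132] T [0.4107 1.0891 0.2176] w 0.015695519468603585 35.027853946776304
tcp bolt [  8.6545   0.2744 103.4885]
```

Emit:
{"method": "carry_out", "body": {
  "moves": [
    [0.027, 0.039, -0.003, 0, 0, 0],
    [0.02, 0.029, 0.019, 0, 0, 0],
    [0, 0, 0, 0, 0, 0],
    [0, 0, 0, 0, 0, 0]
  ]
}}

```text
time: 7.12
ee_pos: [0.6182, -0.2583, 0.0955]
eef_rot: [0.672, 0.701, 0.236, 0.038]
ft_force: [-19.0, -6.7, 15.8]
width: 0.0161
grip_force: 35.0
```

```bash
python3 s.py w3|egrep 'vise mm|^q|tcp bolt'; cat > g.py <<'E'
from h import *
import sys
np.set_printoptions(precision=1,suppress=True)
for n in('top','side'):
    c=shot(n);p=tov(cloud(c)).reshape(-1,3)*1000;z=c['range_z'].ravel()
    p=p[(z>0)&(abs(p[:,2]-62)<5)&(abs(p[:,1])<32)]
    s=p[(p[:,0]<10)&(p[:,0]>-40)&(abs(p[:,2]-61)<2.5)]
    hs=p[(p[:,0]>8)&(p[:,0]<45)&(p[:,2]>62)]
    f=p[(p[:,0]>47)&(p[:,0]<80)]
    print(n,len(s),'sliding xmax',np.percentile(s[:,0],[90,97,99]) if len(s) else '','hs',len(hs),cv2.minAreaRect(hs[:,:2].astype(np.float32)) if len(hs) else '',np.median(hs[:,2]) if len(hs) else '','fixed',np.percentile(f[:,0],[1,99]) if len(f) else '')
E
python3 g.py
```

```text
t 7.125 tcp vise mm [-40.402    0.1312  95.5097] 
q [ 1.0206  0.5252 -0.6043  1.6742 -0.2052  0.8297  0.678 ] F [-19.1812   6.107   15.8267] T [1.0875 2.9863 0.5699] w 0.016090030989344684 35.010691737988964
tcp bolt [  9.1663   0.1312 103.2977] 
top 183 sliding xmax [7.9 9.4 9.7] hs 95 ((26.94289779663086, 1.3907279968261719), (36.1558723449707, 51.56447982788086), 1.8624979257583618) 63.53297908012523 fixed [47.2 68.3]
side 164 sliding xmax [8.1 9.5 9.9] hs 133 ((26.307464599609375, 1.1967887878417969), (36.60420227050781, 54.61405944824219), 0.10748564451932907) 63.67691358379479 fixed [47.3 71.2]
```

The push stalled at 19 N after 23.3 mm, so the jaw is home on the heatsink. I ease the push a little, then screw in clockwise.

Emit:
{"method": "carry_out", "body": {
  "moves": [
    [-0.02, -0.029, -0.04, 0, 0, 0],
    [0, 0, 0.0044, 0, 0, 0.8],
    [0, 0, 0.0044, 0, 0, 0.99],
    [0, 0, 0.0044, 0, 0, 0.99],
    [0, 0, 0.0044, 0, 0, 0.99],
    [0, 0, 0.0044, 0, 0, 0.99],
    [0, 0, 0.0044, 0, 0, 0.99],
    [0, 0, 0, 0, 0, 0]
  ]
}}

```text
time: 8.28
ee_pos: [0.6177, -0.2577, 0.0947]
eef_rot: [0.892, 0.382, 0.233, -0.058]
ft_force: [-8.3, -5.4, 4.8]
width: 0.0156
grip_force: 35.0
```

```bash
python3 s.py
```

```text
t 8.275 tcp vise mm [-40.4782   0.8487  94.718 ] 
cols tool xyz in vise
 [[ 0.8733  0.1419  0.4661]
 [ 0.1605 -0.987  -0.0004]
 [ 0.46    0.0751 -0.8847]] 
q [ 0.8932  0.4886 -0.4361  1.6836 -0.3306  0.8391 -0.0384] F [-9.9003  0.7002  4.8389] T [0.1975 2.138  0.1004] w 0.015618921192209964 34.99591096257063
tcp bolt [  8.7273   0.8487 102.6344] 
tool in bolt
 [[ 0.987   0.1605 -0.0038]
 [ 0.1605 -0.987  -0.0004]
 [-0.0038 -0.0002 -1.    ]] F bolt [-6.4697  0.7002  8.9204] T [ 0.2215  2.138  -0.0041]
```

Emit:
{"method": "carry_out", "body": {
  "moves": [
    [0, 0, 0.0044, 0, 0, 0.99],
    [0, 0, 0.0044, 0, 0, 0.99],
    [0, 0, 0.0044, 0, 0, 0.99],
    [0, 0, 0.0044, 0, 0, 0.99],
    [0, 0, 0.0044, 0, 0, 0.99],
    [0, 0, 0.0044, 0, 0, 0.99],
    [0, 0, 0.0044, 0, 0, 0.99],
    [0, 0, 0.0044, 0, 0, 0.99],
    [0, 0, 0.0044, 0, 0, 0.99],
    [0, 0, 0.0044, 0, 0, 0.99],
    [0, 0, 0, 0, 0, 0],
    [0, 0, 0, 0, 0, 0]
  ]
}}

```text
time: 9.78
ee_pos: [0.6183, -0.2565, 0.0933]
eef_rot: [0.931, -0.273, 0.143, -0.193]
ft_force: [-9.8, -4.7, 6.9]
width: 0.0157
grip_force: 35.0
```

```bash
python3 s.py
```

```text
t 9.775 tcp vise mm [-39.2247   1.4894  93.3207] 
cols tool xyz in vise
 [[ 0.3052 -0.8301  0.4667]
 [-0.9387 -0.3447  0.0008]
 [ 0.1602 -0.4384 -0.8844]] 
q [ 0.6808  0.4571 -0.1695  1.6967 -0.4988  0.8649 -1.3034] F [-10.625    2.2036   6.9023] T [0.7352 1.7937 0.3224] w 0.015740139565298662 34.981511087871695
tcp bolt [  9.1781   1.4894 100.8121] 
tool in bolt
 [[ 0.3447 -0.9387 -0.0031]
 [-0.9387 -0.3447  0.0008]
 [-0.0018  0.0026 -1.    ]] F bolt [-6.1409  2.2036 11.0825] T [ 0.8005  1.7937 -0.0604]
```

Emit:
{"method": "carry_out", "body": {
  "moves": [
    [0, 0, 0.0044, 0, 0, 0.7],
    [0, 0, 0.0044, 0, 0, 0.7],
    [0, 0, 0.0044, 0, 0, 0.7],
    [0, 0, 0, 0, 0, 0]
  ]
}}

```text
time: 10.28
ee_pos: [0.6186, -0.2563, 0.0931]
eef_rot: [0.881, -0.407, 0.113, -0.212]
ft_force: [-9.7, -2.9, 8.0]
width: 0.0158
grip_force: 35.0
```

```bash
python3 s.py
```

```text
t 10.275 tcp vise mm [-38.8749   1.4697  93.0775] 
cols tool xyz in vise
 [[ 0.0511 -0.8828  0.4669]
 [-0.9983 -0.0575  0.0007]
 [ 0.0262 -0.4662 -0.8843]] 
q [ 0.6373  0.454  -0.1158  1.6993 -0.5299  0.8712 -1.5768] F [-9.4438  3.5325  7.9944] T [0.8322 1.7556 0.3507] w 0.015802427638664917 34.98124047196143
tcp bolt [  9.3727   1.4697 100.4333] 
tool in bolt
 [[ 0.0574 -0.9983 -0.0029]
 [-0.9983 -0.0575  0.0007]
 [-0.0009  0.0029 -1.    ]] F bolt [-4.5853  3.5325 11.4922] T [ 0.8994  1.7556 -0.0811]
```

Emit:
{"method": "carry_out", "body": {
  "moves": [
    [0, 0, 0.002, 0, 0, 0.4],
    [0, 0, 0.002, 0, 0, 0.4],
    [0, 0, 0, 0, 0, 0.2],
    [0, 0, 0, 0, 0, 0]
  ]
}}

```text
time: 10.78
ee_pos: [0.6188, -0.2565, 0.093]
eef_rot: [0.851, -0.467, 0.098, -0.219]
ft_force: [-8.9, -3.0, 6.8]
width: 0.0159
grip_force: 35.0
```

```bash
python3 s.py | tail -5
```

```text
tcp bolt [  9.3904   1.1529 100.34  ] 
tool in bolt
 [[-0.0801 -0.9968 -0.003 ]
 [-0.9968  0.0801 -0.    ]
 [ 0.0003  0.003  -1.    ]] F bolt [-4.6736  2.9491 10.1978] T [0.6567 1.8133 0.4516]
```

The torque jumped to 0.45 N m right at bolt angle 0, so the bolt is snug. I release it, retreat along its axis and step to the −y side.

Emit:
{"method": "carry_out", "body": {
  "moves": [
    [0, 0, 0, 0, 0, 0],
    [0, 0, 0, 0, 0, 0],
    [0, 0, 0, 0, 0, 0],
    [0, 0, 0, 0, 0, 0],
    [0, 0, -0.4, 0, 0, 0],
    [0, 0, -0.4, 0, 0, 0],
    [0, 0, -0.4, 0, 0, -0.57],
    [0.25, 0, 0, 0, 0, 0],
    [0.25, 0, 0, 0, 0, 0],
    [0, 0, 0, 0, 0, 0]
  ],
  "fingers": 40
}}

```text
time: 12.02
ee_pos: [0.6152, -0.2849, 0.1352]
eef_rot: [0.869, -0.433, 0.108, -0.217]
ft_force: [-1.1, 0.4, -0.3]
width: 0.0399
grip_force: 0.0
```

```bash
python3 s.py w4; python3 b2.py w4 200 420 60 300; python3 g.py
```

```text
t 12.025 tcp vise mm [-58.882  -19.3332 135.2155] 
cols tool xyz in vise
 [[-0.0009 -0.8831  0.4692]
 [-1.      0.0011  0.0001]
 [-0.0006 -0.4692 -0.8831]] 
q [ 0.6536  0.4314 -0.0831  1.6322 -0.5203  0.972  -1.6394] F [-0.5975  0.9791 -0.2551] T [ 0.0907  0.54   -0.0368] w 0.039896579467167834 0.0
cam in tool [ 0.0703  0.0004 -0.1477]
tcp bolt [ 11.4901 -19.3332 147.0317] 
tool in bolt
 [[-0.0011 -1.     -0.0003]
 [-1.      0.0011  0.0001]
 [-0.0001  0.0003 -1.    ]] F bolt [-0.6473  0.9791  0.0553] T [ 0.0628  0.54   -0.0751]
zmax [227.7 227.8 227.8 227.8 227.9]
95 147 [  8.4  -4.7 100. ] [ 0.7 -5.7 95.1] [ 16.   -2.4 105. ] ((8.311460494995117, -4.193362236022949), (3.038311004638672, 15.355722427368164), 87.86604309082031)
105 149 [  8.6  -4.8 109.6] [  0.5  -5.8 105. ] [ 16.4  -1.7 114.9] ((8.488770484924316, -3.787752866744995), (15.931720733642578, 4.032605171203613), 0.36402028799057007)
125 81 [ 12.3 -27.8 133.6] [-17.7 -30.8 131.6] [ 39.9 -13.6 135. ] ((11.044301986694336, -22.122962951660156), (57.60285949707031, 17.15629768371582), 0.12392951548099518)
135 374 [ 10.7 -27.6 140. ] [-17.8 -31.  135. ] [ 40.  -15.3 145. ] ((11.118026733398438, -23.08746910095215), (15.419873237609863, 57.75234603881836), 89.6402587890625)
145 392 [ 11.1 -28.8 150.1] [-17.9 -31.  145.1] [ 39.9 -19.7 155. ] ((11.027498245239258, -25.2930908203125), (11.324132919311523, 57.855342864990234), 89.90747833251953)
slope qz [41.7 43.9 48.4 52.1]
k 2
top 168 sliding xmax [8.  9.5 9.7] hs 99 ((26.57849884033203, 0.650115966796875), (36.18618392944336, 52.54856872558594), 1.2054799795150757) 63.84659094382417 fixed [47.3 68.4]
side 171 sliding xmax [8.4 9.7 9.9] hs 142 ((26.410900115966797, 1.5817203521728516), (36.31049728393555, 54.62068557739258), 0.6516432166099548) 63.553963022792374 fixed [47.6 71.2]
```

View pics/w4.png

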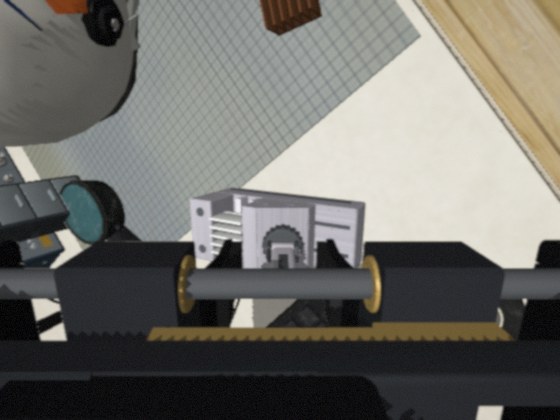

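The picture shows the drum at (283,243) with the lever end-on and square to the vise, and the heatsink at (225,230) held between the jaws. I close the fingers, descend beside the lever and push it over along an arc.

Emit:
{"method": "carry_out", "body": {
  "moves": [
    [0, 0.075, 0, 0, 0, 0],
    [0, 0, 0, 0, 0, 0],
    [0, 0, 0, 0, 0, 0],
    [0, 0, 0, 0, 0, 0],
    [0, 0, 0.24, 0, 0, 0],
    [0, 0, 0.24, 0, 0, 0],
    [0, 0, 0, 0, 0, 0],
    [-0.1, 0, 0, 0, 0, 0],
    [-0.13, 0, -0.002, 0, 0, 0],
    [-0.135, 0, -0.003, 0, 0, 0],
    [0, 0, 0, 0, 0, 0]
  ],
  "fingers": 0
}}

```text
time: 13.55
ee_pos: [0.6109, -0.2689, 0.1181]
eef_rot: [0.869, -0.432, 0.108, -0.216]
ft_force: [1.1, -1.3, 0.4]
width: 0.0005
grip_force: 0.6
```

```bash
python3 s.py
```

```text
t 13.55 tcp vise mm [-52.6278  -3.928  118.1451] 
cols tool xyz in vise
 [[ 0.0003 -0.8829  0.4695]
 [-1.     -0.0007 -0.0007]
 [ 0.0009 -0.4695 -0.8829]] 
q [ 0.6459  0.4246 -0.0946  1.6824 -0.5305  0.9244 -1.6298] F [ 0.1088 -1.699   0.3848] T [-0.1477  0.5577 -0.1199] w 0.0005100157231849731 0.6018323201988096
tcp bolt [  8.9982  -3.928  129.0231] 
tool in bolt
 [[ 0.0007 -1.      0.    ]
 [-1.     -0.0007 -0.0007]
 [ 0.0007 -0.     -1.    ]] F bolt [ 0.2767 -1.699   0.2887] T [-0.1867  0.5577 -0.0365]
```

Emit:
{"method": "carry_out", "body": {
  "moves": [
    [-0.13, 0, 0.04, 0, 0, 0],
    [-0.125, 0, 0.045, 0, 0, 0],
    [-0.115, 0, 0.06, 0, 0, 0],
    [-0.115, 0, 0.068, 0, 0, 0],
    [-0.095, 0, 0.088, 0, 0, 0],
    [-0.095, 0, 0.095, 0, 0, 0],
    [-0.07, 0, 0.112, 0, 0, 0],
    [-0.068, 0, 0.116, 0, 0, 0],
    [0, 0, 0, 0, 0, 0]
  ]
}}

```text
time: 14.68
ee_pos: [0.6007, -0.2353, 0.0952]
eef_rot: [0.869, -0.432, 0.107, -0.217]
ft_force: [0.5, -0.8, -0.4]
width: 0.0005
grip_force: 0.2
```

```bash
python3 s.py | tail -5
```

```text
tcp bolt [  8.8663  28.9886 103.085 ] 
tool in bolt
 [[ 0.0006 -1.     -0.0002]
 [-1.     -0.0006  0.0008]
 [-0.0008  0.0002 -1.    ]] F bolt [-0.2153 -0.9019 -0.2951] T [ 0.0482  0.4931 -0.0513]
```

Emit:
{"method": "carry_out", "body": {
  "moves": [
    [-0.03, 0, 0.08, 0, 0, 0],
    [0, 0, 0.08, 0, 0, 0],
    [0, 0, 0.04, 0, 0, 0],
    [0, 0, 0, 0, 0, 0]
  ]
}}

```text
time: 15.18
ee_pos: [0.6025, -0.2323, 0.0891]
eef_rot: [0.869, -0.432, 0.107, -0.217]
ft_force: [-9.8, 1.3, 12.1]
width: 0.0001
grip_force: 6.9
```

```bash
python3 s.py | tail -5
```

```text
tcp bolt [ 8.9382 30.2996 96.1794] 
tool in bolt
 [[ 0.0007 -1.     -0.    ]
 [-1.     -0.0007  0.0015]
 [-0.0015  0.     -1.    ]] F bolt [-0.5759  6.9211 13.9867] T [1.8512 0.6327 0.0016]
```

The force rose to 14 N at the expected height for a folded lever. I retreat and check.

Emit:
{"method": "carry_out", "body": {
  "moves": [
    [0, 0, -0.5, 0, 0, 0],
    [0, 0, -1, 0, 0, 0],
    [0, 0, -1, 0, 0, 0],
    [0, 0, -0.5, 0, 0, 0],
    [0, 0, 0, 0, 0, 0]
  ]
}}

```text
time: 15.8
ee_pos: [0.5582, -0.2683, 0.1967]
eef_rot: [0.869, -0.432, 0.11, -0.216]
ft_force: [0.2, 0.6, 0.3]
width: 0.0001
grip_force: 0.0
```

```bash
python3 s.py w5 | tail -5; cat > e.py <<'E'
from h import *
np.set_printoptions(precision=1,suppress=True)
B=R.from_euler('y',-28,degrees=True).as_matrix()
ims=[]
for n in('wrist','side','top'):
    c=shot(n);p=tov(cloud(c))*1000;q=p@B;z=c['range_z']
    m=(z>0)&(abs(q[...,0]-9)<6)&(q[...,1]>8)&(q[...,1]<60)&(q[...,2]>60)&(q[...,2]<130)
    k=q[m]
    if len(k): print(n,m.sum(),'y',k[:,1].min(),k[:,1].max(),'line z=a*y+b',np.polyfit(k[:,1],k[:,2],1),'z pct',np.percentile(k[:,2],[5,50,95]))
    v=(abs(p[...,0])<70)&(abs(p[...,1])<60)&(p[...,2]>5)&(p[...,2]<130)&(z>0)
    b=cv2.boundingRect(v.astype(np.uint8));im=c['pixels'][b[1]:b[1]+b[3],b[0]:b[0]+b[2],::-1]
    ims.append(cv2.resize(im,(260,int(260*b[3]/b[2])),interpolation=2))
H=max(i.shape[0] for i in ims)
cv2.imwrite('pics/end.png',np.hstack([cv2.copyMakeBorder(i,0,H-i.shape[0],0,0,0) for i in ims])[:600])
E
python3 e.py
```

```text
tcp bolt [  9.0892  28.3378 217.8908] 
tool in bolt
 [[ 0.0005 -1.      0.0006]
 [-1.     -0.0005 -0.0042]
 [ 0.0042 -0.0006 -1.    ]] F bolt [0.5829 0.4056 0.019 ] T [ 0.0839  0.4739 -0.0244]
wrist 577 y 8.110771960136542 48.89131198707832 line z=a*y+b [ 0.1 80.2] z pct [80.3 82.  83.6]
side 70 y 8.402149223667001 48.96265236070116 line z=a*y+b [ 0.2 75.8] z pct [66.8 82.2 84.3]
top 75 y 8.046354002642342 48.3701206497741 line z=a*y+b [ 0.2 74.7] z pct [66.4 82.  85.7]
```

View pics/end.png

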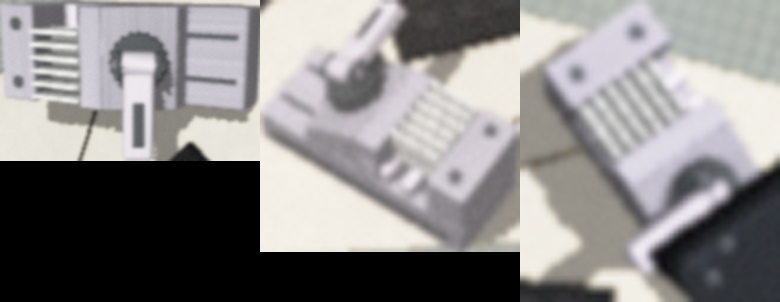

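The views show the lever lying out to +y over its rest (wrist panel, (138,110)). The heatsink sits between both jaws with its fins parallel to the faces. I check the fold angle and the jaw and heatsink numbers more closely.

```bash
cat > f.py <<'E'
from h import *
np.set_printoptions(precision=2,suppress=True)
B=R.from_euler('y',-28,degrees=True).as_matrix()
c=shot('wrist');p=tov(cloud(c))*1000;q=p@B;z=c['range_z']
m=(z>0)&(abs(q[...,0]-9)<5)&(q[...,1]>16)&(q[...,1]<46)&(q[...,2]>76)&(q[...,2]<90);k=q[m]
a=np.polyfit(k[:,1],k[:,2],1);print('fold',np.pi/2-np.arctan(a[0]),a)
# lever heading in bolt xy
m=(z>0)&(q[...,1]>16)&(q[...,1]<47)&(q[...,2]>77)&(q[...,2]<90)&(abs(q[...,0]-9)<14);k=q[m]
ys=np.arange(18,46,3.);mid=[(k[abs(k[:,1]-y)<1.5,0].min()+k[abs(k[:,1]-y)<1.5,0].max())/2 for y in ys];b=np.polyfit(ys,mid,1);print('bolt deg',-np.degrees(np.arctan(b[0])),b)
# heights by vise x strips through heatsink
for y0 in(-12,0,12):
    s=p[(z>0)&(abs(p[...,1]-y0)<3)&(p[...,0]>-15)&(p[...,0]<60)]
    print(y0,[(int(x),round(float(np.median(s[abs(s[:,0]-x)<1][:,2])),1)) for x in range(0,56,2) if (abs(s[:,0]-x)<1).any()])
h=p[(z>0)&(p[...,2]>62.9)&(p[...,0]>10)&(p[...,0]<50)&(abs(p[...,1])<30)];print(cv2.minAreaRect(h[:,:2].astype(np.float32)),np.percentile(h,[1,99],axis=0))
E
python3 f.py
```

```text
fold 1.5056320814810675 [ 0.07 80.23]
bolt deg -1.3468550561221095 [0.02 7.71]
-12 [(0, 60.6), (2, 61.3), (4, 60.8), (6, 61.3), (8, 61.4), (10, 61.2), (12, 61.5), (14, 60.9), (16, 63.3), (18, 63.0), (20, 59.2), (22, 63.1), (24, 62.4), (26, 58.1), (28, 59.7), (30, 46.3), (32, 48.1), (34, 49.2), (36, 49.3), (38, 62.5), (40, 52.9), (42, 62.7), (44, 55.0), (46, 52.5), (48, 59.9), (50, 60.0), (52, 60.5), (54, 60.0)]
0 [(0, 60.8), (2, 61.5), (4, 61.4), (6, 61.4), (8, 61.4), (10, 60.9), (12, 61.2), (14, 61.6), (16, 62.4), (18, 61.7), (20, 62.5), (22, 60.0), (24, 57.2), (26, 48.0), (28, 49.3), (30, 50.4), (32, 51.5), (34, 48.3), (36, 53.2), (38, 46.2), (40, 54.0), (42, 56.2), (44, 58.4), (46, 53.1), (48, 60.1), (50, 60.4), (52, 60.4), (54, 60.2)]
12 [(0, 60.9), (2, 61.3), (4, 61.3), (6, 61.4), (8, 61.7), (10, 61.4), (12, 61.4), (14, 61.4), (16, 62.7), (18, 62.8), (20, 62.8), (22, 62.9), (24, 63.0), (26, 63.5), (28, 62.6), (30, 51.1), (32, 55.5), (34, 62.6), (36, 63.3), (38, 61.4), (40, 63.6), (42, 62.2), (44, 54.4), (46, 56.5), (48, 60.3), (50, 59.7), (52, 59.9), (54, 60.3)]
((29.818927764892578, 6.090542793273926), (39.509857177734375, 31.970245361328125), 89.88310241699219) [[ 14.05 -13.38  62.91]
 [ 45.42  25.64  64.67]]
```

```bash
python3 -c "
from bench import r
print(r.close_job())"
```

```text
the job is handed in; nothing more can be done
None
```

The job is handed in at about 16 s: the heatsink is clamped square against the fixed jaw (centre 29.8 mm along the vise), the bolt is snug, and the lever was folded last, to 1.5 rad on its rest; the bystanders were not touched.

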